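Push the thread spools home on their rail and close the keeper

ROBOT

A 6-joint arm with a two-finger parallel gripper is mounted at the origin on the work surface. World frame = base frame: x ahead of the robot, y to its left, z up, the work surface at z = 0. Lengths are in m, angles in rad, forces in N, time in s.
With the tool pointing down it reaches from about 0.3 to 0.875 m from the base axis. Payload 6.4 kg.
Tool frame: the origin (TCP) lies at the very end of the fingers, on their centre line; the grasp point (between the pads) lies tcp_to_grasp behind it (tcp_to_grasp is the distance from the TCP to the grasp point, in m); z points along the fingers, y is the direction in which the jaws open and shut (so a half turn about z gives the same grasp; the last joint's range is limited). The gripper opens to 85 mm and grips with 20 to 120 N. Pads are 22 mm wide; open, the fingers measure 114 mm over their backs; the gripper's body (76 mm by 85 mm) begins 54 mm behind the grasp point. The pads swing forward as they close: fully open they stand 13 mm farther back than shut.
Start: joints at [-1.417, 0.181, 1.607, -0, 1.354, -0.206], TCP at [0.202, -0.538, 0.231] pointing down, gripper open.
Joint ranges: [-2.99, 2.99], [-0.89, 2.07], [0.3, 2.58], [-1.14, 4.28], [0, 2.63], [-3.12, 3.12]. Speed limits (rad/s): [2.57, 2.57, 3.01, 3.14, 3.14, 3.14].

INTERFACE

Orientations are given as a unit quaternion [w, x, y, z].
In Python, from bench import get_obs, camera, hand_in, tcp_to_grasp gives the robot as it stands.
- The arm moves only by the shell command python3 -m inch 'ROWS' [OPENING]. ROWS is JSON, a list of rows, each an object with "delta_pos": the shift along the tool's x, y, z in cm, a list of three; "rotation": the turn, a rotation vector about the tool's x, y, z in rad, a list of three. In form: [{"delta_pos": [x, y, z], "rotation": [rx, ry, rz]}, ...]. A call has 1 to 10 rows; each row shifts and turns the commanded pose from where the row before left it, along the tool's axes as they then stand; what a row does not reach is not made up. A row lasts 1/10 s, in which the tool goes at most 50 mm and 8.59 degrees, less where a joint would pass 70% of its speed; a pose out of reach is approached as far as the arm can. A call is refused whole if a number of a shift passes 5 or a number of a turn 0.15, either way. A call with a gripper value outside its range is refused whole. OPENING is the finger opening in cm, from 0 to 8.54, set as the call begins (- or left out, the last holds). The fingers move at their own pace and stop on an object; the grip force is fixed at half the most. Time passes only in rows, so rows that do not move let the fingers close. It gives the time, the measured TCP pose, the force and the opening at its end, in the units of the state.
- get_obs(): the state, without advancing time (a new reading comes with each control period).
- camera(name): name is "scene" or "top" or "wrist"; returns a dict with "color" (420x560x3 uint8, red, green, blue), "vfov" (degrees; the focal length in pixels is half the picture's height over the tangent of half this angle, whatever the lens; pixels are square), "cx", "cy" (the principal point, pixels), "eye" and "orientation" of the camera in the world; the wrist camera has in their place "T_tool_cam" (4x4, takes a point from camera to tool coordinates, whose origin is the TCP and whose axes are the flange's). Camera axes: x right, y down, z forward; pixel columns grow to the right and rows downward; lengths in m; the calibration is good to about 2 mm. A picture is of the moment at which its call begins: read the wrist's pose just before it. There is no depth.
- hand_in(): hands the job in, once; it reports no verdict.
The state is a dict: "time_s": time; "q": joint angles; "dq": joint speeds; "joint_efforts": joint torques, N m; "eef_pos": TCP position; "eef_rot": TCP orientation; "wrist_force": force on the tool from outside, world axes, zero at the start; "torque": the same for the moment, N m; "opening": opening from 0.0 (shut) to 1.0 (fully open).
Only numpy, scipy, OpenCV 4.12 (cv2) and the standard library are available. Lean on these libraries where they do the work, as an engineer would, in place of code of your own. Each camera call takes 0.05 s, during which the arm holds its last target.

TASK

The row of five thread spools has slid back along its wooden spool rail. With a fingertip behind the last spool, push the whole row together along the rail, as one train, until the first spool is fully home against the end stop, then push the small steel keeper arm round, fully shut, so that it lies across the rail behind the row. Do not lift, tip or pull apart the spools, and leave everything else on the table where it is.

Things in the scene. Friction and masses are not known exactly. Their poses are not given: they have to be found in the camera images.
- rail: fixed wooden spool rail: base board 370 x 100 x 10 mm with two low aluminium strips forming a straight channel. Origin: centre of the underside, under the channel's centre line; x runs along the channel TOWARDS the end stop, y across, z up. Channel floor 10 mm, strip tops 20 mm above the table; 38.4 mm between the strips, each 6 mm thick. The other end is open. Spool tops are 50 mm above the table
- stop_face (a point): centre of the face of the end stop (wooden block 22 mm thick, 60 mm wide, top 52 mm above the table) that the first spool must meet; on the channel's centre line, 160 mm along x from the rail's origin, 30 mm above the table; same axes as the rail
- spool1_center (a point): centre (half-way up) of thread spool 1 of the row, counted from the end stop (the first, nearest the stop): upright wooden spool wound with dark thread, 36 mm diameter, 40 mm tall, about 45 g. Home: 18 mm before the stop face along the rail
- spool2_center (a point): centre (half-way up) of thread spool 2 of the row, counted from the end stop: upright wooden spool wound with dark thread, 36 mm diameter, 40 mm tall, about 45 g. Home: 54 mm before the stop face along the rail
- spool3_center (a point): centre (half-way up) of thread spool 3 of the row, counted from the end stop: upright wooden spool wound with dark thread, 36 mm diameter, 40 mm tall, about 45 g. Home: 90 mm before the stop face along the rail
- spool4_center (a point): centre (half-way up) of thread spool 4 of the row, counted from the end stop: upright wooden spool wound with dark thread, 36 mm diameter, 40 mm tall, about 45 g. Home: 126 mm before the stop face along the rail
- spool5_center (a point): centre (half-way up) of thread spool 5 of the row, counted from the end stop (the last, the one to push): upright wooden spool wound with dark thread, 36 mm diameter, 40 mm tall, about 45 g. Home: 162 mm before the stop face along the rail
- keeper (a joint): angle of the keeper, a steel arm turning level about an upright post beside the channel: 0 = fully shut (hard stop), lying straight across the channel along the rail's +y; grows as it opens, anticlockwise from above; at 1.57 it points along the rail's -x, away from the stop, beyond that also outwards. Starts at 1.5 to 2.1, stays where it is left, needs about 1 N to move
- keeper_hinge (a point): point on the keeper's pivot axis, 40 mm above the table, at x -28.5 mm, y -36 mm in the rail's frame, so 188.5 mm before the stop face. The pivot post is 13 mm in diameter, its top 48 mm above the table
- keeper_arm (a point): mid-height point of the keeper arm 50 mm out from the pivot, 40 mm above the table; y points out along the arm, x to the shutting side. The arm is a bar 7 mm wide, 70 mm long, from 34 to 46 mm above the table; a black 11 mm pin stands on it 64 mm from the pivot, up to 58 mm. Push the side facing away from channel and stop. Shut, with the row home, it clears the last spool by 5 mm
- spare_spool: a sixth spool like the others (36 mm diameter, 40 mm tall), standing on the table off the rail, on the keeper's side; not part of the row; origin at the centre of its underside
- thimble: small brass cup, 26 mm across and 26 mm tall, standing on the table on the side of the rail away from the keeper
- pin_tin: round metal tin, 52 mm diameter, 45 mm tall, on the table on the keeper's side
- chalk: flat whitish block of chalk 55 x 38 x 9 mm on the table
- weight: dark steel pattern weight 75 x 45 x 25 mm on the table
- brush: wooden clothes brush 150 x 45 x 36 mm, bristles down, on the table on the keeper's side, some 0.19 m from the rail's centre line
- shears: tailor's shears lying flat, about 240 mm long with black handles, to the right of the rail
Not all that is in view belongs to the job. Leave any blue or purple look-alike of the part that bears spool5_center alone.

How it is judged:
By the outcome, as a careful person would: the job done as asked, in the order asked, and still so for the second after the job is handed in, with the robot touching nothing.
It also fails if it takes over 45 s, if anything falls off the work surface, if the arm or the gripper's body presses on something with over 40 N, if the wrist force passes 120 N, or if a joint passes its speed limit or range.

## Working session

There is one attempt and no reset: what is moved stays moved. The work goes in short steps, Python scripts to look and compute and a shell command to move; the robot and the scene stay as the last step left them, time stands still between calls to the robot, and variables do not carry over. Pictures are saved under pics/ and viewed, and the job is handed in when it is done.

```bash
ls; mkdir -p pics; python3 - <<'E'
from bench import get_obs,camera,tcp_to_grasp
import cv2
print(get_obs(),tcp_to_grasp)
for n in ["scene","top","wrist"]:
    c=camera(n); cv2.imwrite(f"pics/{n}0.png",c["color"][:,:,::-1]); print(n,{k:v for k,v in c.items() if k!="color"})
E
```

```text
pics
{'time_s': 0.0, 'q': array([-1.41727133e+00,  1.81525559e-01,  1.60804279e+00,  1.92855097e-05,
        1.35378837e+00, -2.06290201e-01]), 'dq': array([ 3.78063770e-05,  2.72362376e-04, -1.80122731e-03,  3.72170807e-04,
       -5.12420064e-04, -4.88535443e-04]), 'joint_efforts': array([-1.99325106e-03, -4.44871330e+01, -3.51339662e+01, -3.05153280e-04,
        8.98982427e-03,  6.51000491e-06]), 'eef_pos': array([ 0.20239752, -0.53759837,  0.23037605]), 'eef_rot': array([-8.81476224e-04,  9.83860221e-01,  1.78936544e-01,  3.26790697e-05]), 'wrist_force': array([-0.35157868,  0.05758348, -0.17079018]), 'torque': array([-0.03778357,  0.0115854 , -0.04622371]), 'opening': 1.002250884921636} 0.0187
scene {'vfov': 48.97485975902358, 'cx': 281.04289154511747, 'cy': 210.84548268806893, 'eye': array([ 1.09583768, -0.05902964,  0.87525154]), 'orientation': array([-0.18727318,  0.64258371,  0.71137892, -0.21437109])}
top {'vfov': 52.49655269580173, 'cx': 280.1715213242488, 'cy': 208.85872477207408, 'eye': array([ 0.48391522, -0.08896551,  0.92542485]), 'orientation': array([ 0.03972096, -0.70488006,  0.70569817, -0.05963586])}
wrist {'vfov': 63.035487618477546, 'cx': 284.8997446289632, 'cy': 208.30909767682436, 'T_tool_cam': array([[ 0.00103162, -0.96066505, -0.27770776,  0.07087292],
       [ 0.99999842,  0.00139324, -0.00110486,  0.00103091],
       [ 0.00144831, -0.27770618,  0.96066497, -0.1421597 ],
       [ 0.        ,  0.        ,  0.        ,  1.        ]])}
```

View pics/top0.png

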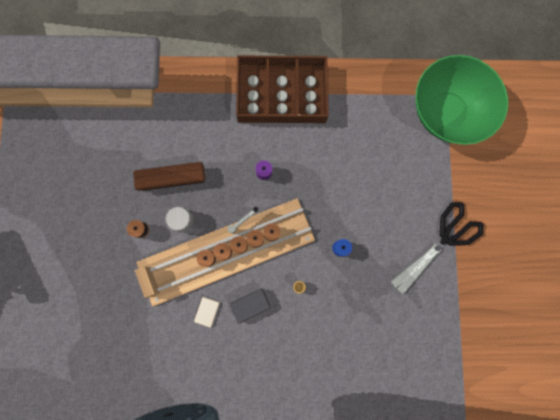

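View pics/scene0.png

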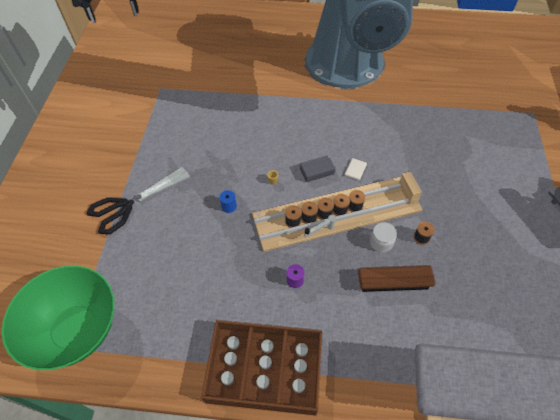

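View pics/wrist0.png

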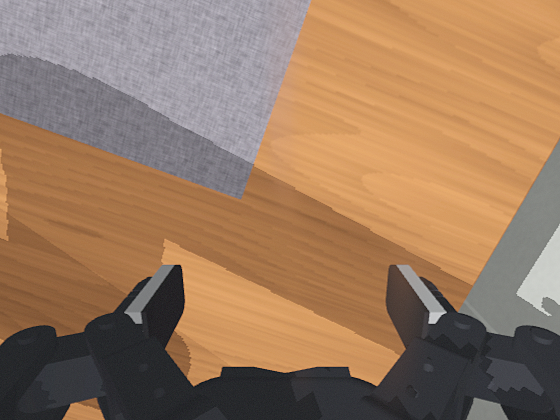

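```bash
python3 - <<'E'
import cv2
a=cv2.imread("pics/top0.png")[190:320,125:325]; cv2.imwrite("pics/topc.png",cv2.resize(a,None,fx=4,fy=4,interpolation=cv2.INTER_CUBIC))
a=cv2.imread("pics/scene0.png")[165:255,240:440]; cv2.imwrite("pics/scenec.png",cv2.resize(a,None,fx=4,fy=4,interpolation=cv2.INTER_CUBIC))
E
```

```text
(no output)
```

View pics/topc.png

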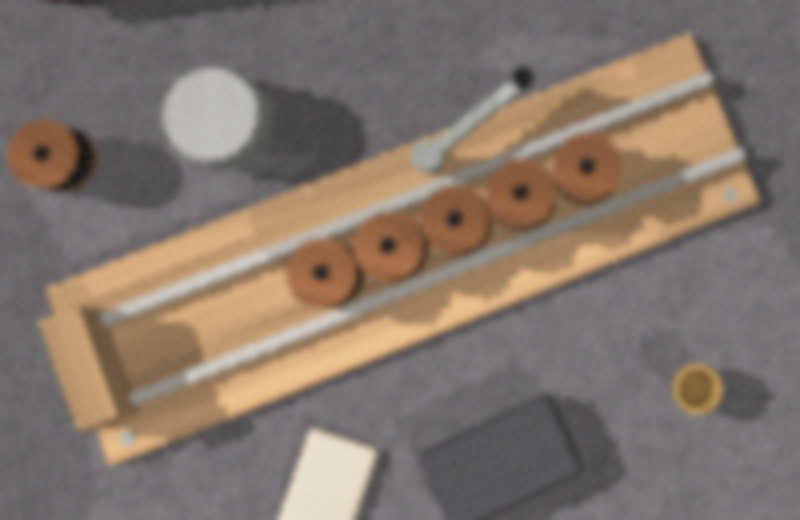

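View pics/scenec.png

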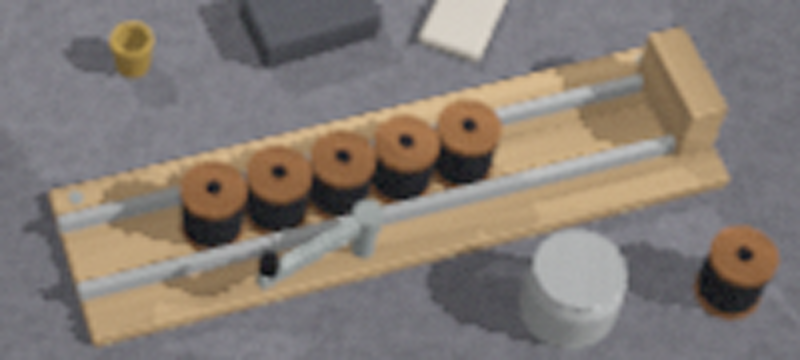

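```bash
cat > h.py <<'E'
import numpy as np
from scipy.spatial.transform import Rotation as R
from scipy.optimize import least_squares
CAM={'scene':dict(f=210/np.tan(np.radians(48.97485975902358)/2),c=(281.0429,210.8455),eye=np.array([1.09583768,-0.05902964,0.87525154]),q=[-0.18727318,0.64258371,0.71137892,-0.21437109]),
'top':dict(f=210/np.tan(np.radians(52.49655269580173)/2),c=(280.1715,208.8587),eye=np.array([0.48391522,-0.08896551,0.92542485]),q=[0.03972096,-0.70488006,0.70569817,-0.05963586])}
def rot(q): return R.from_quat([q[1],q[2],q[3],q[0]]).as_matrix()
def back(n,uv,z):
    k=CAM[n]; d=rot(k['q'])@np.array([(uv[0]-k['c'][0])/k['f'],(uv[1]-k['c'][1])/k['f'],1]); return k['eye']+d*(z-k['eye'][2])/d[2]
def proj(n,p):
    k=CAM[n]; v=rot(k['q']).T@(np.array(p)-k['eye']); return v[:2]/v[2]*k['f']+k['c']
def unc(p,o,s=4): return ((p[0]+.5)/s-.5+o[0],(p[1]+.5)/s-.5+o[1])
# rail pose filled below
def toW(rail,p):  # rail=(x,y,yaw)
    c,s=np.cos(rail[2]),np.sin(rail[2]); return np.array([rail[0]+c*p[0]-s*p[1],rail[1]+s*p[0]+c*p[1]])
def toR(rail,p):
    c,s=np.cos(rail[2]),np.sin(rail[2]); d=np.array(p[:2])-rail[:2]; return np.array([c*d[0]+s*d[1],-s*d[0]+c*d[1]])
E
python3 - <<'E'
from h import *
M={'top':((125,190),dict(b=[((-.185,-.05),(690,33)),((-.185,.05),(760,203)),((.185,.05),(110,465))],s=[(322,272),(388,245),(455,218),(521,192),(588,166)],post=(428,157),pin=(523,75))),
'scene':((240,165),dict(b=[((-.185,.05),(52,188)),((-.185,-.05),(97,343)),((.185,-.05),(728,183))],s=[(470,125),(406,141),(344,156),(279,171),(213,187)],post=(369,212),pin=(269,257)))}
def res(r,ns=('top','scene')):
    e=[]
    for n in ns:
        o,m=M[n]
        for p,u in m['b']: e+=list(proj(n,[*toW(r,p),.01])-unc(u,o))
        e+=list(proj(n,[*toW(r,(-.0285,-.036)),.048])-unc(m['post'],o))
    return e
for ns in [('top',),('scene',),('top','scene')]:
    s=least_squares(res,[.4,.05,1.9],args=(ns,)); r=s.x; print(ns,r.round(4),np.degrees(r[2]),np.array(s.fun).round(1))
for n in M:
    o,m=M[n]
    for u in m['s']: w=back(n,unc(u,o),.05); print(n,w[:2].round(4),(toR(r,w)*1000).round(1))
    a=toR(r,back(n,unc(m['post'],o),.048));b=toR(r,back(n,unc(m['pin'],o),.058));d=b-a;print('post,pin',a,b,np.hypot(*d),np.arctan2(-d[0],d[1]))
E
```

```text
('top',) [5.23e-01 3.00e-04 1.95e+00] 111.72929792609689 [ 0.4 -0.1  0.4 -0.  -0.4  0.4 -0.4 -0.3]
('scene',) [5.2390e-01 1.0000e-04 1.9495e+00] 111.69672884994702 [-0.8  0.4 -0.9 -0.3  1.5 -0.7  0.2  0.3]
('top', 'scene') [5.2340e-01 2.0000e-04 1.9498e+00] 111.71390447864535 [ 0.5 -0.2  0.5 -0.2 -0.3  0.2 -0.4 -0.5 -0.8  0.2 -0.8 -0.5  1.6 -0.9
  0.3  0.1]
top [0.5076 0.0391] [42.   0.3]
top [0.5212 0.0059] [ 6.1 -0.1]
top [ 0.5349 -0.0281] [-30.5  -0.2]
top [ 0.5482 -0.0617] [-66.7  -0.1]
top [ 0.5615 -0.0961] [-103.6    0.2]
post,pin [-0.02885561 -0.03481159] [-0.08964374 -0.05505868] 0.0640713757073405 1.8923154964397977
scene [0.5071 0.0385] [41.6  0.9]
scene [0.5211 0.0042] [4.5 0.6]
scene [ 0.5342 -0.0287] [-30.8   0.6]
scene [ 0.5473 -0.0628] [-67.4   1.1]
scene [ 0.561  -0.0971] [-104.3    1.1]
post,pin [-0.02907095 -0.0356826 ] [-0.09043548 -0.05309486] 0.06378708915348377 1.8472800856029945
```

```bash
cat >> h.py <<'E'
RAIL=np.array([.5233,.0002,1.9498])
def state():
    from bench import get_obs
    o=get_obs(); Rm=rot(o['eef_rot']); p=np.array(o['eef_pos']); 
    return o,p,Rm
def report():
    o,p,Rm=state(); my=-Rm[:,1]
    print('t',o['time_s'],'rail mm',(toR(RAIL,p)*1000).round(1),'z',(p[2]*1000).round(1),'yawerr',np.arctan2(my[1],my[0])-RAIL[2],'tilt',Rm[:2,2].round(4),'op',o['opening'])
    F=np.array(o['wrist_force']);print('F rail',toR(np.array([0,0,RAIL[2]]),F).round(2),F[2].round(2))
def delta(rx,ry,z):
    o,p,Rm=state(); d=np.array([*toW(RAIL,(rx,ry)),z])-p; print('tool cm',(Rm.T@d*100).round(2),'norm',np.linalg.norm(d))
E
python3 - <<'E'
from h import *
report(); delta(-.17,0,.12); delta(-.17,0,.024)
E
```

```text
t 0.15 rail mm [-381.1  497.2] z 230.6 yawerr -0.01923331955779406 tilt [-0.0002  0.0013] op 0.997124258667053
F rail [0.57 0.54] -0.01
tool cm [ 49.3  -22.04  11.1 ] norm 0.5513296919138341
tool cm [ 49.3  -22.03  20.7 ] norm 0.5782898083795087
```

```bash
python3 -m inch '[{"delta_pos":[3.3,-1.5,0.7],"rotation":[0,0,-0.019]},{"delta_pos":[3.3,-1.5,0.7],"rotation":[0,0,0]},{"delta_pos":[3.3,-1.5,0.7],"rotation":[0,0,0]},{"delta_pos":[3.3,-1.5,0.7],"rotation":[0,0,0]},{"delta_pos":[3.3,-1.5,0.7],"rotation":[0,0,0]},{"delta_pos":[3.3,-1.5,0.7],"rotation":[0,0,0]},{"delta_pos":[3.3,-1.5,0.7],"rotation":[0,0,0]}]' 0
python3 - <<'E'
from h import *
report(); delta(-.17,0,.12)
E
```

```text
time_s: 0.85
eef_pos: [0.3795, -0.3543, 0.1818]
eef_rot: [-0.0, 0.982, 0.188, -0.0]
wrist_force: [1.2, 0.3, -0.1]
opening: 0.001
t 0.85 rail mm [-276.2  264.8] z 181.8 yawerr -0.0003188953475514733 tilt [-0.0001  0.0003] op 0.0005313090574656857
F rail [-0.13 -1.23] -0.07
tool cm [ 26.47 -10.62   6.19] norm 0.2918900033519603
```

```bash
python3 -m inch '[{"delta_pos":[3.3,-1.3,0.8],"rotation":[0,0,0]},{"delta_pos":[3.3,-1.3,0.8],"rotation":[0,0,0]},{"delta_pos":[3.3,-1.3,0.8],"rotation":[0,0,0]},{"delta_pos":[3.3,-1.3,0.8],"rotation":[0,0,0]},{"delta_pos":[3.3,-1.3,0.8],"rotation":[0,0,0]},{"delta_pos":[3.3,-1.3,0.8],"rotation":[0,0,0]},{"delta_pos":[3.3,-1.3,0.8],"rotation":[0,0,0]},{"delta_pos":[3.3,-1.3,0.6],"rotation":[0,0,0]},{"delta_pos":[0,0,0],"rotation":[0,0,0]},{"delta_pos":[0,0,0],"rotation":[0,0,0]}]' 0
python3 - <<'E'
from h import *
report(); delta(-.17,0,.026)
from bench import camera
import cv2
for n in ["top","wrist","scene"]:
    c=camera(n)["color"][:,:,::-1]
    if n=='top': c=cv2.resize(c[170:320,125:325],None,fx=4,fy=4)
    if n=='scene': c=cv2.resize(c[125:275,240:440],None,fx=4,fy=4)
    cv2.imwrite(f"pics/{n}1.png",c)
E
```

```text
time_s: 1.85
eef_pos: [0.5854, -0.1607, 0.1196]
eef_rot: [-0.0, 0.982, 0.189, -0.001]
wrist_force: [-0.3, -0.6, -1.3]
opening: -0.001
t 1.85 rail mm [-172.4    1.8] z 119.6 yawerr 0.0017480447653308584 tilt [-0.0014  0.0003] op -0.0011330958087304437
F rail [-0.43  0.53] -1.31
tool cm [ 0.2  -0.23  9.36] norm 0.09363763251156125
```

View pics/wrist1.png

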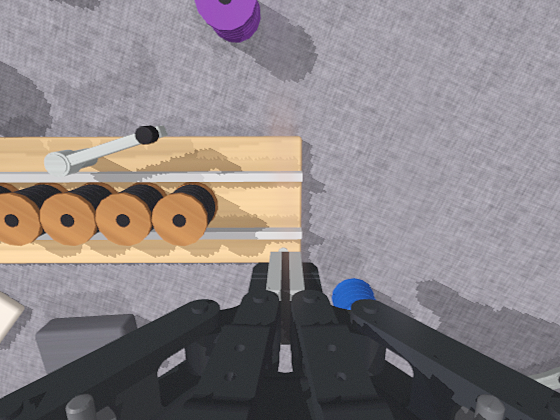

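View pics/scene1.png

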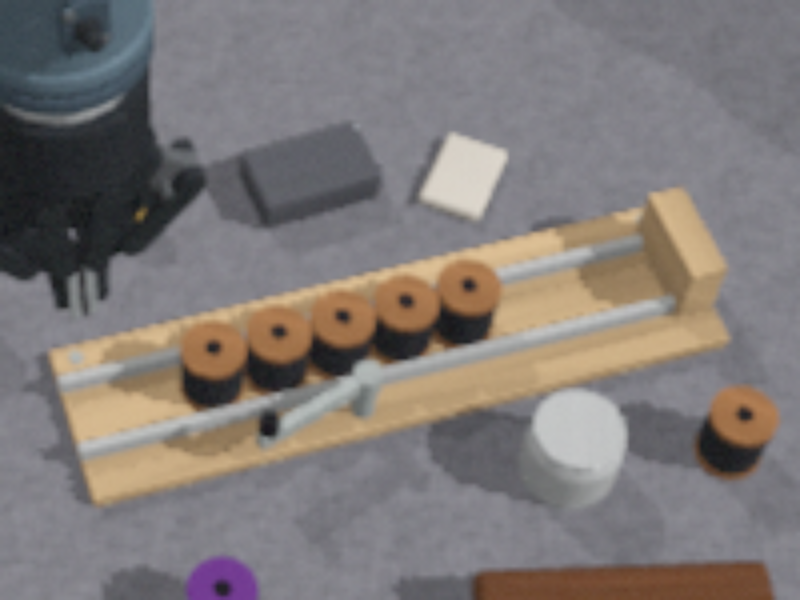

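```bash
python3 - <<'E'
from h import *
import cv2
T=np.array([[0.00103162,-0.96066505,-0.27770776,0.07087292],[0.99999842,0.00139324,-0.00110486,0.00103091],[0.00144831,-0.27770618,0.96066497,-0.1421597]])
f=210/np.tan(np.radians(63.035487618477546)/2)
for uv in [(270,252),(302,252),(252,264),(320,264),(245,297),(328,297),(215,308),(355,308),(200,325)]:
  for X in (0.011,0):
    d=T[:,:3]@[(uv[0]-284.9)/f,(uv[1]-208.3)/f,1]; p=T[:,3]+d*(X-T[0,3])/d[0]; print(uv,(p*1000).round(1))
a=cv2.imread("pics/wrist1.png")[230:380,180:390]; cv2.imwrite("pics/wristc.png",cv2.resize(a,None,fx=3.8,fy=3.8,interpolation=cv2.INTER_CUBIC))
E
```

```text
(270, 252) [11.  -5.6 -3.8]
(270, 252) [ 0.  -6.8 21.6]
(302, 252) [11.   8.4 -3.7]
(302, 252) [ 0.   9.7 21.7]
(252, 264) [ 11.  -12.3 -15.9]
(252, 264) [  0.  -14.8   7.3]
(320, 264) [ 11.   15.1 -15.8]
(320, 264) [ 0.  17.6  7.4]
(245, 297) [ 11.  -12.3 -41.1]
(245, 297) [  0.  -14.7 -22.6]
(328, 297) [ 11.   15.3 -41.1]
(328, 297) [  0.   17.9 -22.5]
(215, 308) [ 11.  -21.  -47.7]
(215, 308) [  0.  -25.  -30.4]
(355, 308) [ 11.   23.  -47.6]
(355, 308) [  0.   27.  -30.2]
(200, 325) [ 11.  -23.6 -56.5]
(200, 325) [  0.  -28.1 -40.8]
```

View pics/wristc.png

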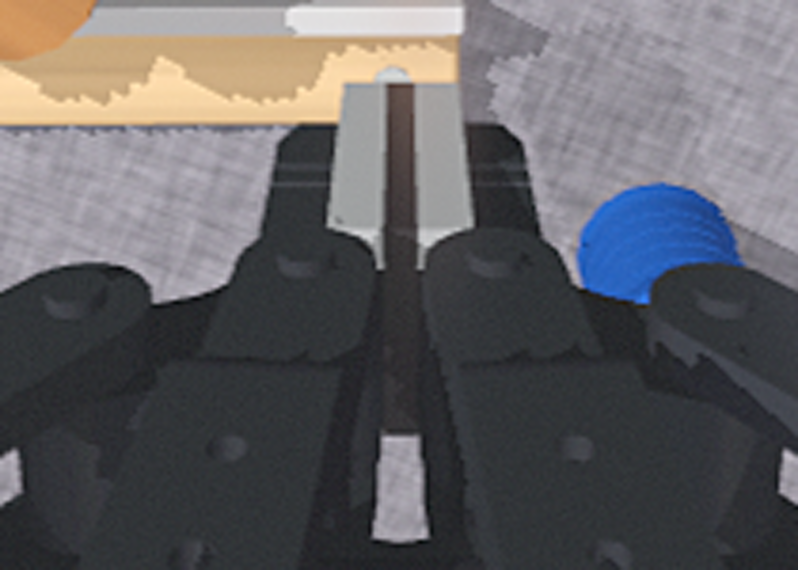

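```bash
python3 -m inch '[{"delta_pos":[0,0,0],"rotation":[0,0,-0.143]},{"delta_pos":[0,0,0],"rotation":[0,0,-0.143]},{"delta_pos":[0,0,0],"rotation":[0,0,-0.143]},{"delta_pos":[0,0,0],"rotation":[0,0,-0.143]},{"delta_pos":[0,0,0],"rotation":[0,0,-0.143]},{"delta_pos":[0,0,0],"rotation":[0,0,-0.143]},{"delta_pos":[0,0,0],"rotation":[0,0,-0.143]},{"delta_pos":[0,0,0],"rotation":[0,0,-0.143]},{"delta_pos":[0,0,0],"rotation":[0,0,-0.143]},{"delta_pos":[0,0,0],"rotation":[0,0,-0.143]}]' 0
python3 -m inch '[{"delta_pos":[0,0,0],"rotation":[0,0,-0.14]},{"delta_pos":[0,0,0],"rotation":[0,0,0]}]' 0
sed -i 's/my=-Rm\[:,1\]/my=Rm[:,0]/' h.py
python3 - <<'E'
from h import *
report(); delta(-.16,0,.018)
E
```

```text
time_s: 3.0
eef_pos: [0.585, -0.1627, 0.1207]
eef_rot: [0.0, 0.617, 0.787, -0.0]
wrist_force: [-0.2, 0.7, 0.4]
opening: 0.003
time_s: 3.2
eef_pos: [0.5851, -0.1626, 0.1207]
eef_rot: [0.0, 0.562, 0.827, -0.0]
wrist_force: [0.4, 0.1, -1.0]
opening: 0.0
t 3.2 rail mm [-174.1    2.9] z 120.7 yawerr -0.0015613053827185919 tilt [ 0.0004 -0.0003] op 0.00029543002219311606
F rail [-0.05 -0.4 ] -0.99
tool cm [ 1.41  0.28 10.27] norm 0.10370003015852056
```

```bash
python3 -m inch '[{"delta_pos":[0.7,0.14,2.6],"rotation":[0,0,0]},{"delta_pos":[0.7,0.14,2.6],"rotation":[0,0,0]},{"delta_pos":[0,0,2.0],"rotation":[0,0,0]},{"delta_pos":[0,0,1.5],"rotation":[0,0,0]},{"delta_pos":[0,0,1.1],"rotation":[0,0,0]},{"delta_pos":[0,0,0.5],"rotation":[0,0,0]},{"delta_pos":[0,0,0],"rotation":[0,0,0]},{"delta_pos":[0,0,0],"rotation":[0,0,0]}]' 0
python3 - <<'E'
from h import *
report(); delta(-.16,0,.018)
from bench import camera
import cv2
for n in ["top","wrist","scene"]:
    c=camera(n)["color"][:,:,::-1]
    if n=='top': c=cv2.resize(c[170:320,125:325],None,fx=4,fy=4)
    if n=='scene': c=cv2.resize(c[125:275,240:440],None,fx=4,fy=4)
    cv2.imwrite(f"pics/{n}2.png",c)
E
```

```text
time_s: 4.0
eef_pos: [0.5836, -0.1478, 0.0181]
eef_rot: [0.001, 0.562, 0.827, 0.0]
wrist_force: [0.4, -0.4, -0.0]
opening: 0.0
t 4.0 rail mm [-159.8   -1.3] z 18.1 yawerr -0.0015966357342340753 tilt [ 0.0012 -0.0006] op 2.9813112740155913e-05
F rail [-0.48 -0.25] -0.02
tool cm [-0.02 -0.13  0.01] norm 0.0012949145842396318
```

View pics/wrist2.png

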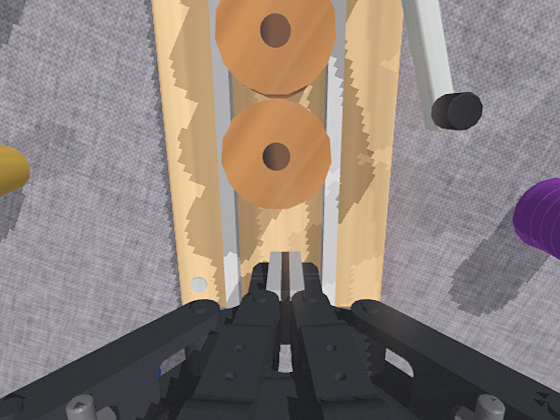

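View pics/scene2.png

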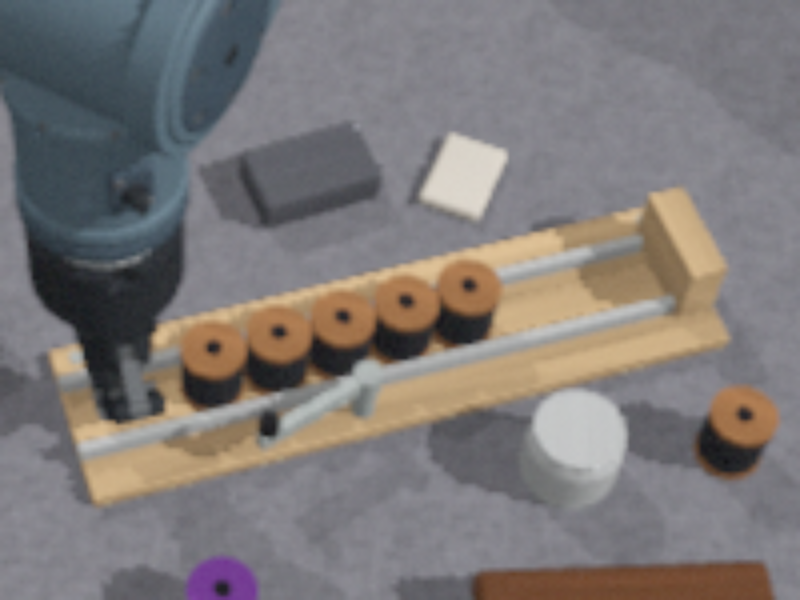

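```bash
python3 -m inch '[{"delta_pos":[0.6,-0.1,0],"rotation":[0,0,0]},{"delta_pos":[0.6,0,0],"rotation":[0,0,0]},{"delta_pos":[0.5,0,0],"rotation":[0,0,0]},{"delta_pos":[0.3,0,0],"rotation":[0,0,0]},{"delta_pos":[0.15,0,0],"rotation":[0,0,0]},{"delta_pos":[0.15,0,0],"rotation":[0,0,0]},{"delta_pos":[0.15,0,0],"rotation":[0,0,0]},{"delta_pos":[0.15,0,0],"rotation":[0,0,0]},{"delta_pos":[0.15,0,0],"rotation":[0,0,0]},{"delta_pos":[0.15,0,0],"rotation":[0,0,0]}]' 0
python3 - <<'E'
from h import *
report()
from bench import camera
import cv2
for n in ["wrist"]:
    c=camera(n)["color"][:,:,::-1]
    cv2.imwrite(f"pics/{n}3.png",c)
E
```

```text
time_s: 5.15
eef_pos: [0.5715, -0.121, 0.0173]
eef_rot: [0.0, 0.562, 0.827, -0.0]
wrist_force: [1.2, -1.1, -0.5]
opening: -0.003
t 5.15 rail mm [-1.304e+02  1.000e-01] z 17.3 yawerr -0.0010995311030850274 tilt [ 0.0004 -0.0004] op -0.0027606015846784655
F rail [-1.5  -0.73] -0.51
```

View pics/wrist3.png

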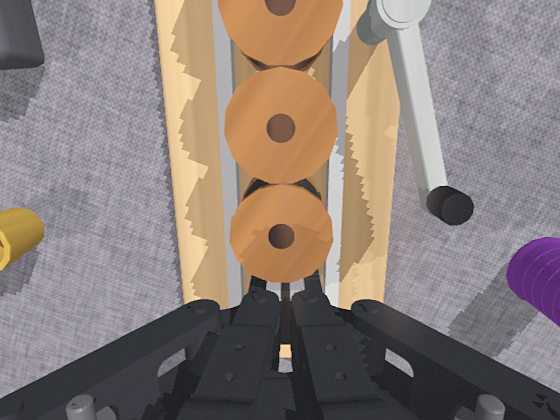

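```bash
python3 -m inch '[{"delta_pos":[0.2,0,0],"rotation":[0,0,0]},{"delta_pos":[0.3,0,0],"rotation":[0,0,0]},{"delta_pos":[0.3,0,0],"rotation":[0,0,0]},{"delta_pos":[0.3,0,0],"rotation":[0,0,0]},{"delta_pos":[0.3,0,0],"rotation":[0,0,0]},{"delta_pos":[0.3,0,0],"rotation":[0,0,0]},{"delta_pos":[0.3,0,0],"rotation":[0,0,0]},{"delta_pos":[0.3,0,0],"rotation":[0,0,0]},{"delta_pos":[0.3,0,0],"rotation":[0,0,0]},{"delta_pos":[0.2,0,0],"rotation":[0,0,0]}]' 0
python3 - <<'E'
from h import *
report()
from bench import camera
import cv2
for n in ["scene","wrist"]:
    c=camera(n)["color"][:,:,::-1]
    if n=='scene': c=cv2.resize(c[125:275,240:440],None,fx=4,fy=4)
    cv2.imwrite(f"pics/{n}4.png",c)
E
```

```text
time_s: 6.2
eef_pos: [0.561, -0.0945, 0.0173]
eef_rot: [-0.0, 0.562, 0.827, -0.0]
wrist_force: [0.7, -1.4, -0.2]
opening: -0.003
t 6.2 rail mm [-1.019e+02  1.000e-01] z 17.3 yawerr -0.0008776459793693459 tilt [-0. -0.] op -0.0026531968565311624
F rail [-1.55 -0.09] -0.19
```

View pics/scene4.png

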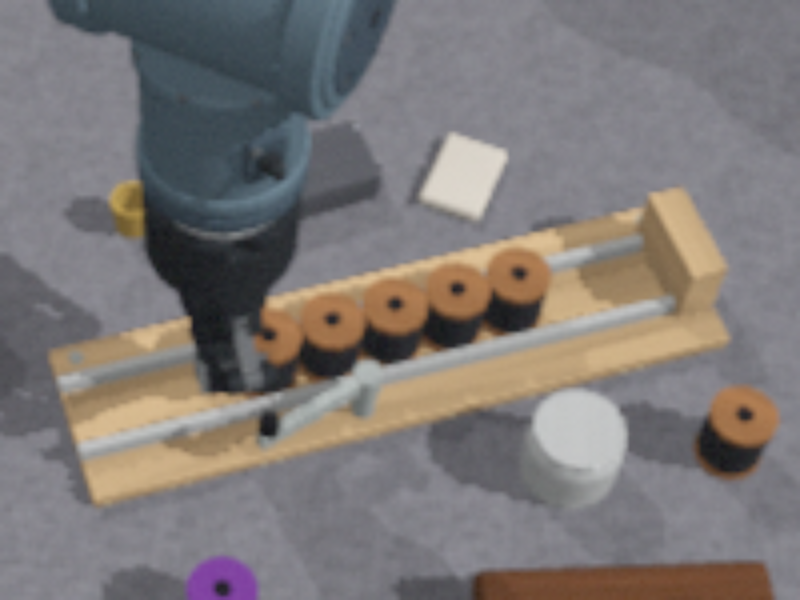

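View pics/wrist4.png

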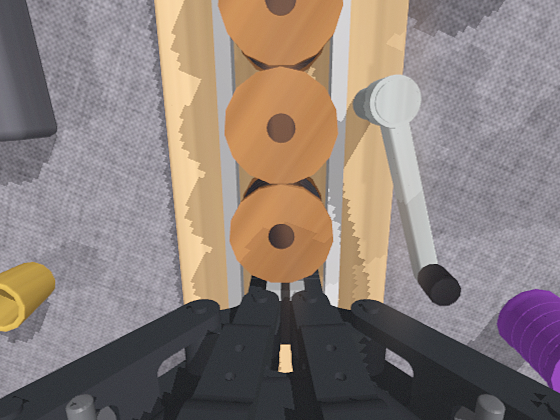

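```bash
python3 - <<'E'
from h import *
T=np.array([[0.00103162,-0.96066505,-0.27770776,0.07087292],[0.99999842,0.00139324,-0.00110486,0.00103091],[0.00144831,-0.27770618,0.96066497,-0.1421597]])
f=210/np.tan(np.radians(63.035487618477546)/2)
for uv in [(380,303),(400,310),(440,333),(480,353),(520,375),(550,392)]:
  for X in (0.02,0.011,0,-.011):
    d=T[:,:3]@[(uv[0]-284.9)/f,(uv[1]-208.3)/f,1]; p=T[:,3]+d*(X-T[0,3])/d[0]; print(uv,(p*1000).round(1),end='')
  print()
E
```

```text
(380, 303) [ 20.   27.  -59.3](380, 303) [ 11.   31.6 -44.7](380, 303) [  0.   37.2 -26.8](380, 303) [-11.   42.8  -8.8]
(400, 310) [ 20.   31.4 -62.7](400, 310) [ 11.   36.7 -48.7](400, 310) [  0.   43.3 -31.5](400, 310) [-11.   49.8 -14.3]
(440, 333) [ 20.   37.7 -72.4](440, 333) [ 11.   44.2 -60. ](440, 333) [  0.   52.2 -44.9](440, 333) [-11.   60.1 -29.8]
(480, 353) [ 20.   43.4 -79.3](480, 353) [ 11.   50.9 -68.2](480, 353) [  0.   60.1 -54.6](480, 353) [-11.   69.3 -41. ]
(520, 375) [ 20.   47.9 -85.7](520, 375) [ 11.   56.2 -75.7](520, 375) [  0.   66.3 -63.5](520, 375) [-11.   76.5 -51.3]
(550, 392) [ 20.   50.7 -90. ](550, 392) [ 11.   59.5 -80.7](550, 392) [  0.   70.3 -69.4](550, 392) [-11.   81.  -58.2]
```

```bash
python3 -m inch '[{"delta_pos":[-0.2,0,0],"rotation":[0,0,0]},{"delta_pos":[-0.3,0,0],"rotation":[0,0,0]},{"delta_pos":[0,0,-0.4],"rotation":[0,0,0]},{"delta_pos":[0,0,-0.4],"rotation":[0,0,0]},{"delta_pos":[0,0,0],"rotation":[0,0,0]},{"delta_pos":[0.2,0,0],"rotation":[0,0,0]},{"delta_pos":[0.15,0,0],"rotation":[0,0,0]},{"delta_pos":[0.15,0,0],"rotation":[0,0,0]},{"delta_pos":[0.2,0,0],"rotation":[0,0,0]},{"delta_pos":[0.3,0,0],"rotation":[0,0,0]}]' 0
python3 -m inch '[{"delta_pos":[0.3,0,0],"rotation":[0,0,0]},{"delta_pos":[0.3,0,0],"rotation":[0,0,0]},{"delta_pos":[0.3,0,0],"rotation":[0,0,0]},{"delta_pos":[0.3,0,0],"rotation":[0,0,0]},{"delta_pos":[0.3,0,0],"rotation":[0,0,0]},{"delta_pos":[0.3,0,0],"rotation":[0,0,0]},{"delta_pos":[0.3,0,0],"rotation":[0,0,0]},{"delta_pos":[0.3,0,0],"rotation":[0,0,0]},{"delta_pos":[0.3,0,0],"rotation":[0,0,0]},{"delta_pos":[0.2,0,0],"rotation":[0,0,0]}]' 0
python3 - <<'E'
from h import *
report()
from bench import camera
import cv2
for n in ["scene","wrist"]:
    c=camera(n)["color"][:,:,::-1]
    if n=='scene': c=cv2.resize(c[125:275,240:440],None,fx=4,fy=4)
    cv2.imwrite(f"pics/{n}5.png",c)
E
```

```text
time_s: 7.3
eef_pos: [0.5593, -0.0902, 0.0253]
eef_rot: [0.0, 0.562, 0.827, -0.0]
wrist_force: [1.1, -1.6, -0.3]
opening: 0.001
time_s: 8.3
eef_pos: [0.5483, -0.0629, 0.0253]
eef_rot: [-0.0, 0.562, 0.827, -0.0]
wrist_force: [0.6, -0.8, 0.4]
opening: -0.002
t 8.3 rail mm [-67.9   0.1] z 25.3 yawerr -0.0009174638127176227 tilt [-0.0001  0.    ] op -0.002301646638397556
F rail [-0.99 -0.28] 0.4
```

View pics/scene5.png

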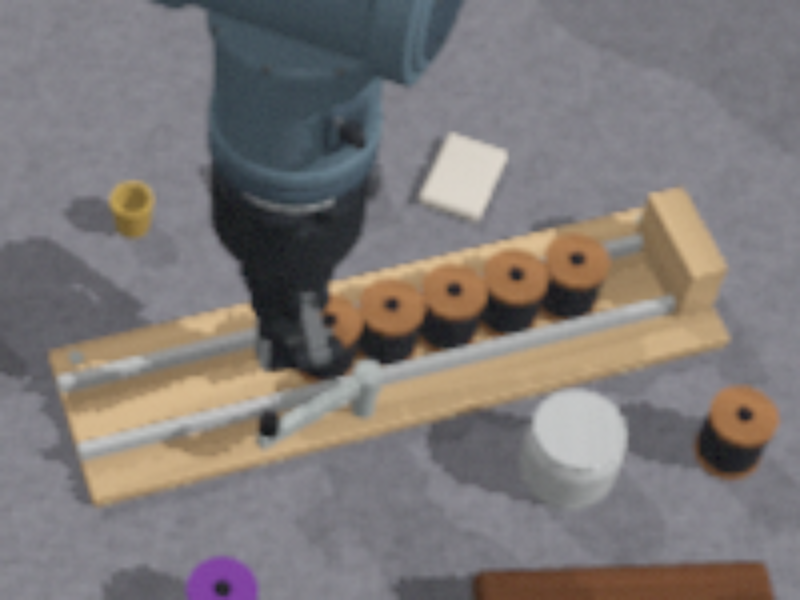

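View pics/wrist5.png

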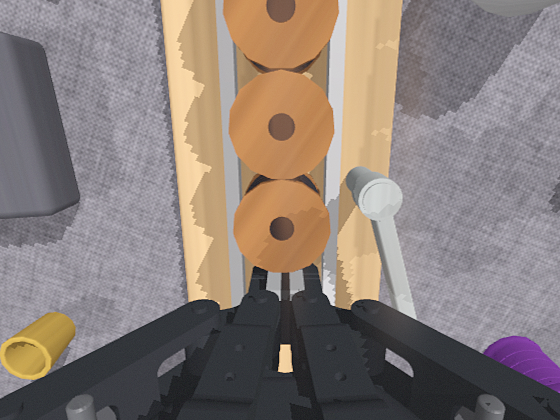

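```bash
python3 -m inch '[{"delta_pos":[0.3,0,0],"rotation":[0,0,0]},{"delta_pos":[0.3,0,0],"rotation":[0,0,0]},{"delta_pos":[0.3,0,0],"rotation":[0,0,0]},{"delta_pos":[0.3,0,0],"rotation":[0,0,0]},{"delta_pos":[0.3,0,0],"rotation":[0,0,0]},{"delta_pos":[0.3,0,0],"rotation":[0,0,0]},{"delta_pos":[0.3,0,0],"rotation":[0,0,0]},{"delta_pos":[0.3,0,0],"rotation":[0,0,0]},{"delta_pos":[0.3,0,0],"rotation":[0,0,0]},{"delta_pos":[0.2,0,0],"rotation":[0,0,0]}]' 0
python3 -m inch '[{"delta_pos":[0.1,0,0],"rotation":[0,0,0]},{"delta_pos":[0.1,0,0],"rotation":[0,0,0]},{"delta_pos":[0.1,0,0],"rotation":[0,0,0]}]'
python3 - <<'E'
from h import *
report()
from bench import camera
import cv2
for n in ["scene","wrist"]:
    c=camera(n)["color"][:,:,::-1]
    if n=='scene': c=cv2.resize(c[125:275,240:440],None,fx=4,fy=4)
    cv2.imwrite(f"pics/{n}6.png",c)
E
```

```text
time_s: 9.4
eef_pos: [0.5377, -0.036, 0.0253]
eef_rot: [-0.0, 0.562, 0.827, -0.0]
wrist_force: [0.6, -1.5, 0.3]
opening: 0.0
time_s: 9.7
eef_pos: [0.5367, -0.0334, 0.0253]
eef_rot: [0.0, 0.562, 0.827, 0.0]
wrist_force: [0.6, -1.1, -0.6]
opening: -0.0
t 9.7 rail mm [-36.2  -0. ] z 25.3 yawerr -0.0010261050743458622 tilt [ 0.0001 -0.    ] op -0.0002460907983353402
F rail [-1.28 -0.14] -0.64
```

View pics/scene6.png

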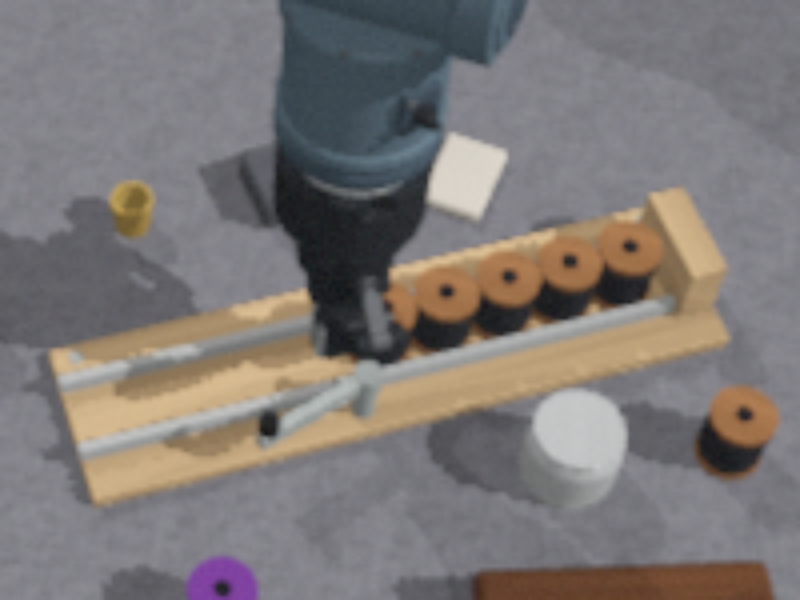

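View pics/wrist6.png

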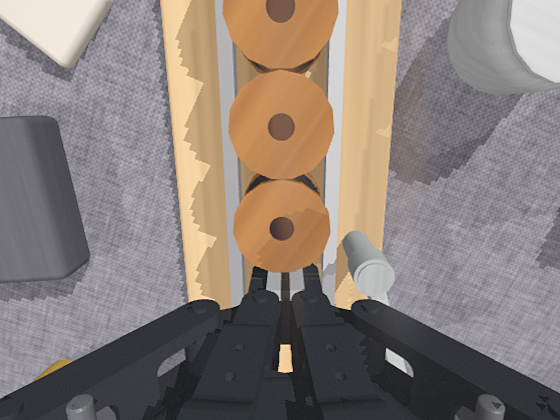

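```bash
python3 -m inch '[{"delta_pos":[0.1,0,0],"rotation":[0,0,0]},{"delta_pos":[0.1,0,0],"rotation":[0,0,0]},{"delta_pos":[0.1,0,0],"rotation":[0,0,0]}]'
python3 -m inch '[{"delta_pos":[0.1,0,0],"rotation":[0,0,0]}]'
python3 -m inch '[{"delta_pos":[0.1,0,0],"rotation":[0,0,0]}]'
python3 -c "from h import *;report()"
```

```text
time_s: 10.1
eef_pos: [0.5356, -0.0306, 0.0253]
eef_rot: [0.0, 0.562, 0.827, 0.0]
wrist_force: [0.4, -1.6, 0.3]
opening: -0.0
time_s: 10.2
eef_pos: [0.5352, -0.0297, 0.0253]
eef_rot: [-0.0, 0.562, 0.827, -0.0]
wrist_force: [-0.3, -0.6, -0.3]
opening: -0.004
time_s: 10.3
eef_pos: [0.5348, -0.0287, 0.0253]
eef_rot: [0.0, 0.562, 0.827, -0.0]
wrist_force: [0.9, -1.8, 0.9]
opening: -0.0
t 10.3 rail mm [-31.1  -0. ] z 25.3 yawerr -0.0009620052244267985 tilt [ 0. -0.] op -0.0004342651833764467
F rail [-2.04 -0.17] 0.86
```

```bash
python3 -m inch '[{"delta_pos":[0.1,0,0],"rotation":[0,0,0]}]'
python3 -m inch '[{"delta_pos":[0.1,0,0],"rotation":[0,0,0]}]'
python3 -c "from h import *;report()"
```

```text
time_s: 10.4
eef_pos: [0.535, -0.0284, 0.0255]
eef_rot: [0.001, 0.562, 0.827, -0.0]
wrist_force: [1.8, -5.8, 0.6]
opening: 0.001
time_s: 10.5
eef_pos: [0.5353, -0.0281, 0.0258]
eef_rot: [0.002, 0.562, 0.827, -0.0]
wrist_force: [3.4, -7.9, -1.6]
opening: 0.003
t 10.5 rail mm [-30.7  -0.7] z 25.8 yawerr -0.000678552945512001 tilt [ 0.0026 -0.0022] op 0.002956163472107693
F rail [-8.54 -0.21] -1.56
```

```bash
python3 -m inch '[{"delta_pos":[0,0,0],"rotation":[0,0,0]},{"delta_pos":[-0.2,0,0],"rotation":[0,0,0]},{"delta_pos":[-0.5,0,0],"rotation":[0,0,0]},{"delta_pos":[-1,0,0],"rotation":[0,0,0]},{"delta_pos":[-1,0,-1.5],"rotation":[0,0,0]},{"delta_pos":[-1,0,-2.5],"rotation":[0,0,0]},{"delta_pos":[-2,0,-3],"rotation":[0,0,0]},{"delta_pos":[-2,0,0],"rotation":[0,0,0]},{"delta_pos":[-2,0,0],"rotation":[0,0,0]},{"delta_pos":[0,0,0],"rotation":[0,0,0]}]' 0
python3 - <<'E'
from h import *
report()
from bench import camera
import cv2
for n in ["scene","wrist","top"]:
    c=camera(n)["color"][:,:,::-1]
    if n=='scene': c=cv2.resize(c[125:275,240:440],None,fx=4,fy=4)
    if n=='top': c=cv2.resize(c[170:320,125:325],None,fx=4,fy=4)
    cv2.imwrite(f"pics/{n}7.png",c)
E
```

```text
time_s: 11.5
eef_pos: [0.5703, -0.1197, 0.0944]
eef_rot: [-0.0, 0.563, 0.827, -0.0]
wrist_force: [-0.4, -0.1, 0.1]
opening: 0.004
t 11.5 rail mm [-128.8    0.7] z 94.4 yawerr -0.003474674041741288 tilt [-0.0004 -0.0002] op 0.003940043223560431
F rail [0.09 0.38] 0.12
```

View pics/scene7.png

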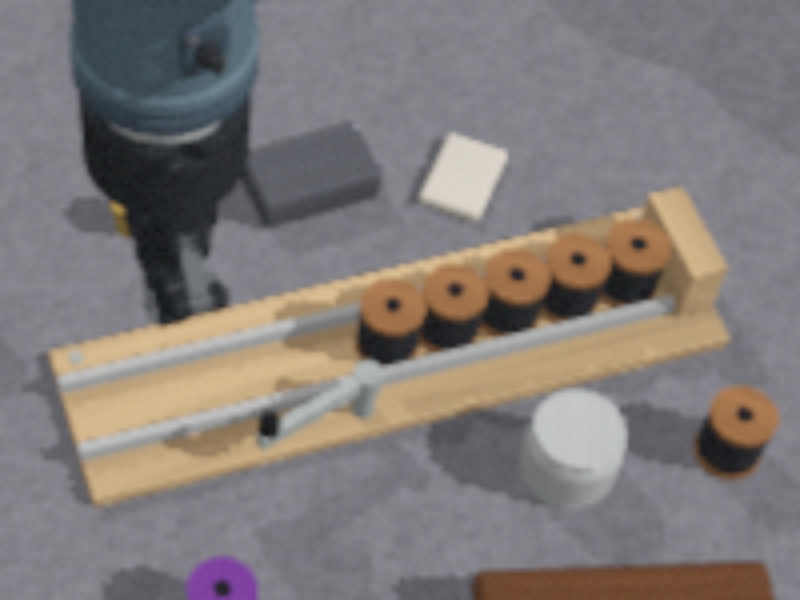

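View pics/wrist7.png

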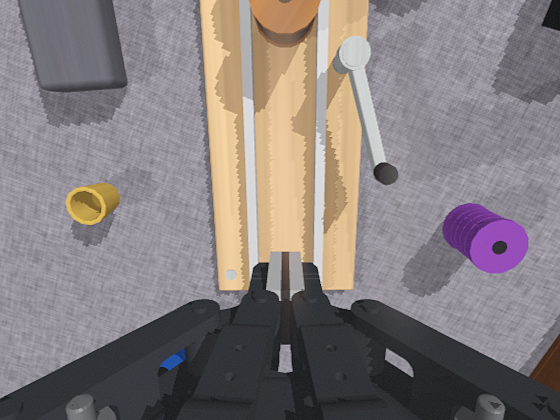

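```bash
python3 - <<'E'
from h import *
for u in [(639,243),(578,260),(517,274),(456,290),(393,304)]: print((toR(RAIL,back('scene',unc(u,(240,125)),.05))*1000).round(1))
# keeper push path, fixed orientation; finger rect half a along x, b along y
H=np.array([-.0285,-.036])
for th in [2.1,1.87,1.6,1.4,1.2,1.0,.8,.6,.4,.2,0]:
  t=np.array([np.cos(th),np.sin(th)]);u=np.array([-np.sin(th),np.cos(th)])
  a,b=.011,.0145
  corner=np.array([a*np.sign(t[0]),b*np.sign(t[1])])  # contacting corner
  c=H-t*.0035+u*.045-corner
  print(th,(c*1000).round(1))
E
```

```text
[141.2   1.5]
[1.044e+02 1.000e-01]
[68.8  0.6]
[33.1 -0.2]
[-2.9  0.6]
2.1 [-54.6 -76.2]
1.87 [-59.5 -67.1]
1.6 [-62.4 -55.3]
1.4 [-84.4 -46.3]
1.2 [-82.7 -37.5]
1.0 [-79.3 -29.1]
0.8 [-74.2 -21.7]
0.6 [-67.8 -15.3]
0.4 [-60.2 -10.4]
0.2 [-51.9  -7.1]
0 [-43.   9.]
```

View pics/top7.png

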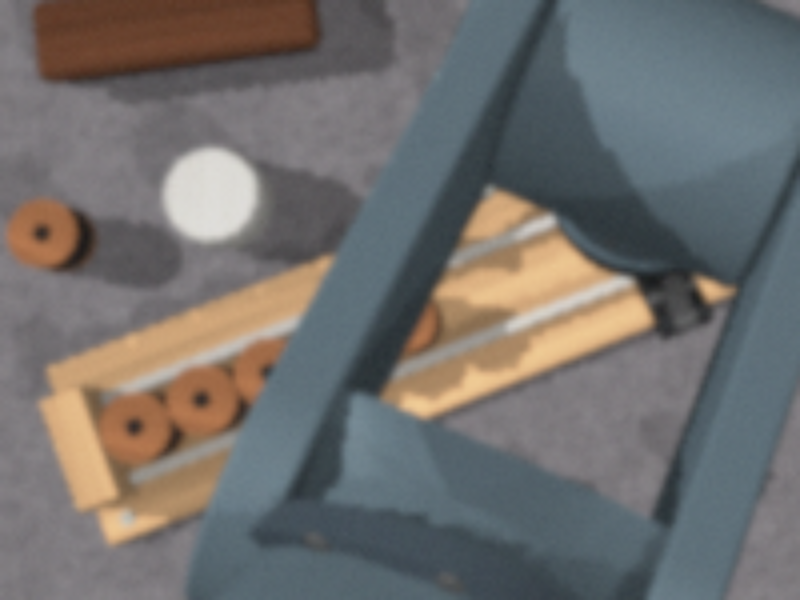

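```bash
python3 -m inch '[{"delta_pos":[1.6,2.4,0],"rotation":[0,0,0.003]},{"delta_pos":[1.6,2.4,0],"rotation":[0,0,0]},{"delta_pos":[1.6,2.4,0],"rotation":[0,0,0]},{"delta_pos":[1.5,2.4,0],"rotation":[0,0,0]},{"delta_pos":[0,0,0],"rotation":[0,0,0]},{"delta_pos":[0,0,0],"rotation":[0,0,0]}]' 0
python3 - <<'E'
from h import *
report(); delta(-.066,-.095,.026)
print(toR(RAIL,back('top',(264,170),.04)))
from bench import camera
import cv2
cv2.imwrite("pics/wrist8.png",camera('wrist')["color"][:,:,::-1])
E
```

```text
time_s: 12.25
eef_pos: [0.6351, -0.022, 0.0942]
eef_rot: [-0.001, 0.562, 0.827, -0.0]
wrist_force: [-0.8, -0.4, -0.1]
opening: 0.001
t 12.25 rail mm [-62.  -95.7] z 94.2 yawerr -0.0017424737478834995 tilt [-0.0022  0.0003] op 0.0008838916558136817
F rail [-0.08  0.91] -0.06
tool cm [-0.41 -0.06  6.82] norm 0.06829623674460052
[-0.13721571 -0.12767553]
```

View pics/wrist8.png

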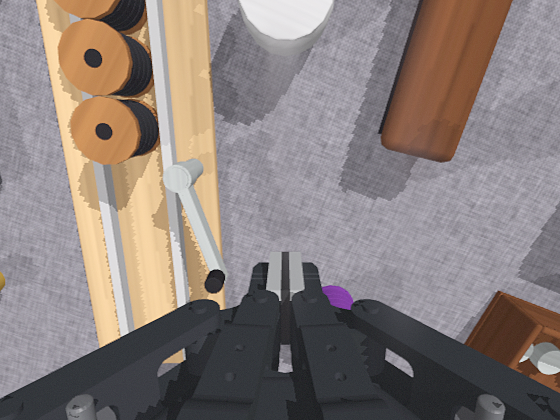

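```bash
python3 -m inch '[{"delta_pos":[-0.2,0,2.0],"rotation":[0,0,0]},{"delta_pos":[-0.2,0,2.0],"rotation":[0,0,0]},{"delta_pos":[0,0,1.6],"rotation":[0,0,0]},{"delta_pos":[0,0,1.2],"rotation":[0,0,0]},{"delta_pos":[0,0,0],"rotation":[0,0,0]},{"delta_pos":[0,-0.4,0],"rotation":[0,0,0]},{"delta_pos":[0,-0.6,0],"rotation":[0,0,0]},{"delta_pos":[0,-0.6,0],"rotation":[0,0,0]},{"delta_pos":[0,-0.6,0],"rotation":[0,0,0]},{"delta_pos":[0,-0.4,0],"rotation":[0,0,0]}]' 0
python3 - <<'E'
from h import *
report(); delta(-.066,-.066,.026)
from bench import camera
import cv2
cv2.imwrite("pics/wrist9.png",camera('wrist')["color"][:,:,::-1])
E
```

```text
time_s: 13.3
eef_pos: [0.6129, -0.0368, 0.0277]
eef_rot: [0.0, 0.563, 0.826, 0.0]
wrist_force: [0.0, 0.6, -1.0]
opening: 0.001
t 13.3 rail mm [-67.5 -69.5] z 27.7 yawerr -0.004175293394726776 tilt [ 0.0004 -0.0001] op 0.0013357094317825644
F rail [ 0.59 -0.24] -0.98
tool cm [ 0.15 -0.35  0.17] norm 0.004204156600645349
```

View pics/wrist9.png

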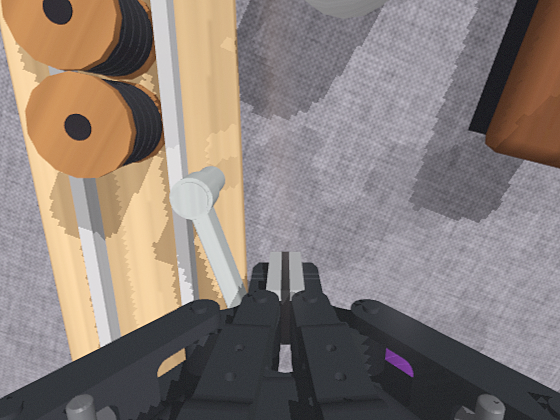

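```bash
python3 -m inch '[{"delta_pos":[-0.08,-0.3,0],"rotation":[0,0,0]},{"delta_pos":[-0.08,-0.3,0],"rotation":[0,0,0]},{"delta_pos":[-0.08,-0.3,0],"rotation":[0,0,0]},{"delta_pos":[-0.08,-0.3,0],"rotation":[0,0,0]},{"delta_pos":[-0.08,-0.3,0],"rotation":[0,0,0]},{"delta_pos":[-0.08,-0.3,0],"rotation":[0,0,0]},{"delta_pos":[-0.08,-0.3,0],"rotation":[0,0,0]},{"delta_pos":[-0.08,-0.3,0],"rotation":[0,0,0]}]' 0
python3 - <<'E'
from h import *
report(); delta(-.077,-.031,.026)
from bench import camera
import cv2
cv2.imwrite("pics/wrist10.png",camera('wrist')["color"][:,:,::-1])
c=camera('scene')["color"][:,:,::-1]
cv2.imwrite("pics/scene10.png",cv2.resize(c[125:275,240:440],None,fx=4,fy=4))
E
```

```text
time_s: 14.15
eef_pos: [0.5931, -0.0512, 0.0272]
eef_rot: [-0.0, 0.563, 0.827, 0.0]
wrist_force: [0.6, 0.9, 0.1]
opening: 0.003
t 14.15 rail mm [-73.6 -45.8] z 27.2 yawerr -0.003994285443874146 tilt [-0.0002  0.0002] op 0.003251591999359056
F rail [ 0.66 -0.86] 0.15
tool cm [-0.35 -1.48  0.12] norm 0.015205928285484688
```

View pics/wrist10.png

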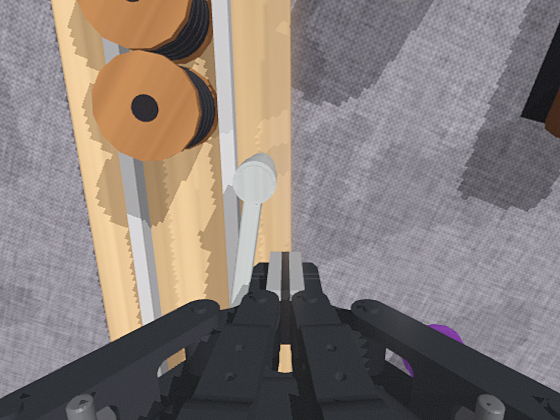

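View pics/scene10.png

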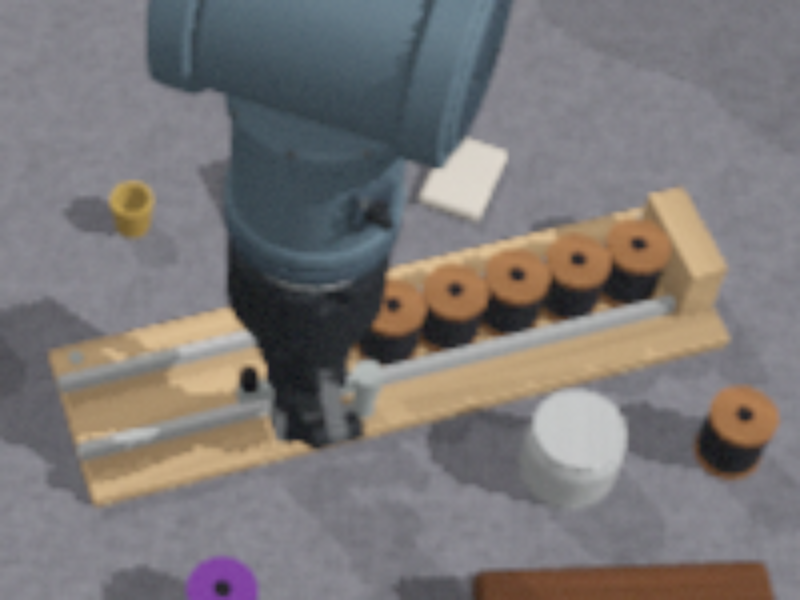

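```bash
python3 -m inch '[{"delta_pos":[-0.07,-0.3,0],"rotation":[0,0,0]},{"delta_pos":[-0.07,-0.3,0],"rotation":[0,0,0]},{"delta_pos":[-0.07,-0.3,0],"rotation":[0,0,0]},{"delta_pos":[-0.07,-0.3,0],"rotation":[0,0,0]},{"delta_pos":[-0.07,-0.3,0],"rotation":[0,0,0]},{"delta_pos":[0.14,-0.3,0],"rotation":[0,0,0]},{"delta_pos":[0.14,-0.3,0],"rotation":[0,0,0]},{"delta_pos":[0.14,-0.3,0],"rotation":[0,0,0]},{"delta_pos":[0.14,-0.3,0],"rotation":[0,0,0]},{"delta_pos":[0.14,-0.3,0],"rotation":[0,0,0]}]' 0
python3 - <<'E'
from h import *
report(); delta(-.059,-.007,.026)
from bench import camera
import cv2
cv2.imwrite("pics/wrist11.png",camera('wrist')["color"][:,:,::-1])
c=camera('scene')["color"][:,:,::-1]
cv2.imwrite("pics/scene11.png",cv2.resize(c[125:275,240:440],None,fx=4,fy=4))
E
```

```text
time_s: 15.25
eef_pos: [0.5639, -0.0589, 0.0273]
eef_rot: [0.0, 0.563, 0.827, 0.0]
wrist_force: [1.2, -0.4, 0.9]
opening: 0.002
t 15.25 rail mm [-69.9 -15.9] z 27.3 yawerr -0.0039023142191549898 tilt [0.0001 0.    ] op 0.001863880731804013
F rail [-0.79 -0.94] 0.9
tool cm [ 1.09 -0.89  0.13] norm 0.014144997971116798
```

View pics/wrist11.png

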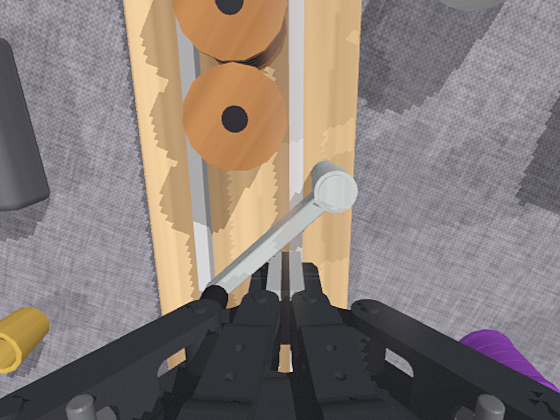

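View pics/scene11.png

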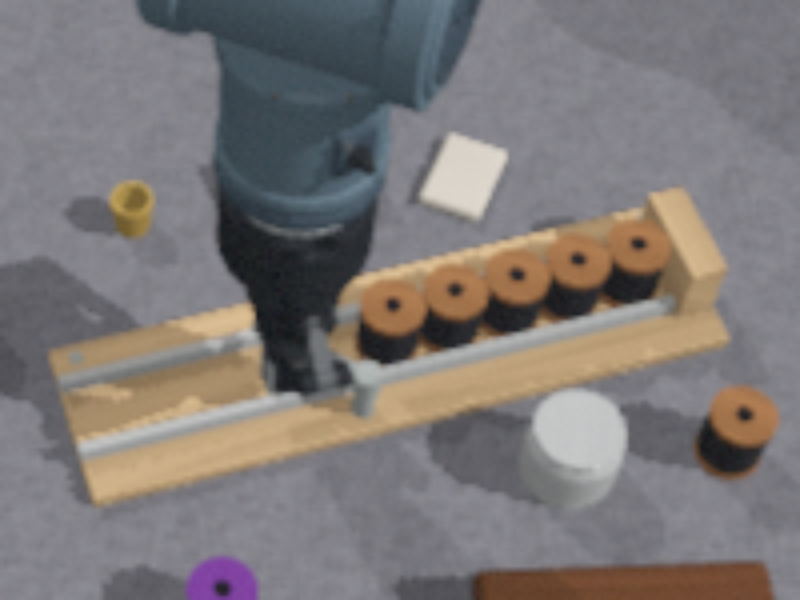

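E→F→G: (+11,+9), then (+11,+4).

```bash
python3 -m inch '[{"delta_pos":[0.27,-0.23,0],"rotation":[0,0,0]},{"delta_pos":[0.27,-0.23,0],"rotation":[0,0,0]},{"delta_pos":[0.27,-0.23,0],"rotation":[0,0,0]},{"delta_pos":[0.27,-0.23,0],"rotation":[0,0,0]},{"delta_pos":[0.27,-0.1,0],"rotation":[0,0,0]},{"delta_pos":[0.27,-0.1,0],"rotation":[0,0,0]},{"delta_pos":[0.27,-0.1,0],"rotation":[0,0,0]},{"delta_pos":[0.27,-0.1,0],"rotation":[0,0,0]}]' 0
python3 - <<'E'
from h import *
report(); delta(-.043,-.002,.026)
from bench import camera
import cv2
cv2.imwrite("pics/wrist12.png",camera('wrist')["color"][:,:,::-1])
E
```

```text
time_s: 16.15
eef_pos: [0.5438, -0.0435, 0.0273]
eef_rot: [0.0, 0.563, 0.827, 0.0]
wrist_force: [0.6, -1.4, 0.2]
opening: -0.005
t 16.15 rail mm [-48.2  -2.9] z 27.3 yawerr -0.004019123087623866 tilt [0. 0.] op -0.004838461121416418
F rail [-1.55 -0.05] 0.21
tool cm [ 0.52 -0.09  0.13] norm 0.0054825562254029485
```

View pics/wrist12.png

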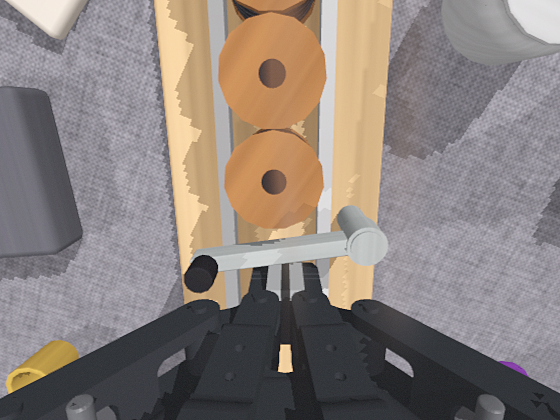

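```bash
python3 -m inch '[{"delta_pos":[0.1,-0.1,0],"rotation":[0,0,0]},{"delta_pos":[0.1,-0.1,0],"rotation":[0,0,0]},{"delta_pos":[0.1,-0.1,0],"rotation":[0,0,0]},{"delta_pos":[0.1,-0.1,0],"rotation":[0,0,0]}]'
python3 -m inch '[{"delta_pos":[0.1,0,0],"rotation":[0,0,0]}]'
python3 -m inch '[{"delta_pos":[0.1,0,0],"rotation":[0,0,0]}]'
python3 -c "from h import *;report()"
```

```text
time_s: 16.6
eef_pos: [0.5388, -0.0414, 0.0273]
eef_rot: [0.0, 0.563, 0.827, 0.0]
wrist_force: [2.0, -0.3, 0.1]
opening: 0.001
time_s: 16.7
eef_pos: [0.5382, -0.0405, 0.0273]
eef_rot: [-0.0, 0.563, 0.827, -0.0]
wrist_force: [0.4, -1.3, 0.8]
opening: -0.001
time_s: 16.8
eef_pos: [0.5382, -0.0404, 0.0274]
eef_rot: [0.001, 0.563, 0.827, -0.001]
wrist_force: [0.1, -7.1, -1.9]
opening: -0.001
t 16.8 rail mm [-43.2   1.2] z 27.4 yawerr -0.0036362805201048953 tilt [ 0.0004 -0.0015] op -0.0006471233802315751
F rail [-6.62  2.48] -1.93
```

```bash
python3 -m inch '[{"delta_pos":[0.05,0,0],"rotation":[0,0,0]},{"delta_pos":[0,0,0],"rotation":[0,0,0]}]'
python3 -m inch '[{"delta_pos":[-0.2,0,0],"rotation":[0,0,0]},{"delta_pos":[-0.4,0,0],"rotation":[0,0,0]},{"delta_pos":[-1,0,0],"rotation":[0,0,0]},{"delta_pos":[-1.5,0,0],"rotation":[0,0,0]},{"delta_pos":[-1.5,0,-2],"rotation":[0,0,0]},{"delta_pos":[-1.5,0,-3],"rotation":[0,0,0]},{"delta_pos":[-1.5,0,-3],"rotation":[0,0,0]},{"delta_pos":[-1.5,0,-2],"rotation":[0,0,0]},{"delta_pos":[0,0,0],"rotation":[0,0,0]},{"delta_pos":[0,0,0],"rotation":[0,0,0]}]'
python3 - <<'E'
from h import *
report()
from bench import camera
import cv2
cv2.imwrite("pics/wrist13.png",camera('wrist')["color"][:,:,::-1])
c=camera('scene')["color"][:,:,::-1]
cv2.imwrite("pics/scene13.png",cv2.resize(c[125:275,240:440],None,fx=4,fy=4,interpolation=cv2.INTER_CUBIC))
E
```

```text
time_s: 17.0
eef_pos: [0.5382, -0.0404, 0.0274]
eef_rot: [0.001, 0.563, 0.827, -0.001]
wrist_force: [1.5, -6.7, -1.5]
opening: 0.001
time_s: 18.0
eef_pos: [0.5712, -0.1246, 0.1271]
eef_rot: [0.0, 0.563, 0.826, 0.0]
wrist_force: [-0.3, -0.0, -0.1]
opening: -0.002
t 18.0 rail mm [-133.6    1.6] z 127.1 yawerr -0.005205599366035152 tilt [0.0002 0.0001] op -0.0020231033738093624
F rail [0.1  0.31] -0.13
```

View pics/wrist13.png

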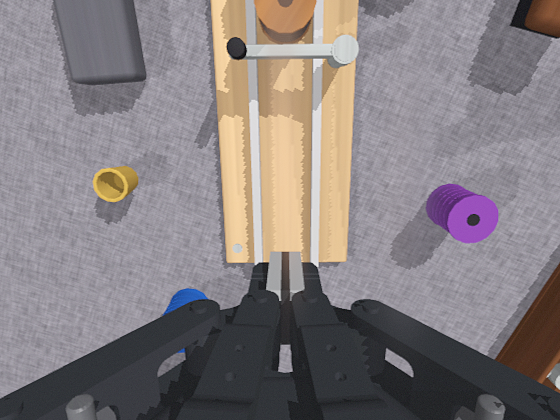

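View pics/scene13.png

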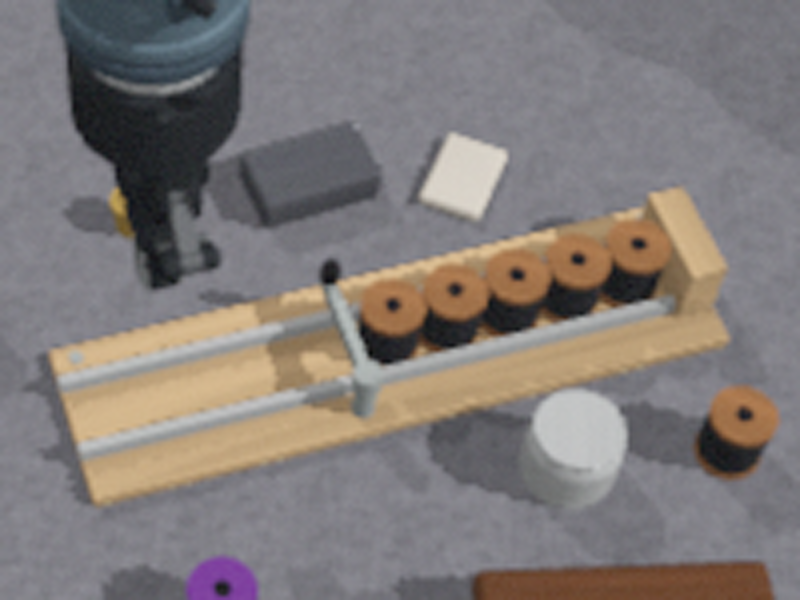

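```bash
python3 - <<'E'
from h import *
a=toR(RAIL,back('scene',unc((369,374),(240,125)),.048));b=toR(RAIL,back('scene',unc((331,267),(240,125)),.058));d=b-a;print(a,b,np.hypot(*d),np.arctan2(-d[0],d[1]))
for u in [(639,243),(393,304)]: print((toR(RAIL,back('scene',unc(u,(240,125)),.05))*1000).round(1))
from bench import hand_in
print(hand_in())
E
```

```text
[-0.02948612 -0.03694619] [-0.02957529  0.0279842 ] 0.06493045867054609 0.0013732863933256408
[141.2   1.5]
[-2.9  0.6]
the job is handed in; nothing more can be done
None
```

The job is done and handed in at about 18 s of the 45 s allowed. All five spools are home against the end stop, and the keeper is shut across the rail behind them.

- **Row:** I pushed the row from behind spool 5 with the closed fingertips until it met the end stop with about 8.5 N. Part-way I backed off 5 mm and raised the fingertip 8 mm to clear the keeper's pin, then carried on. In the last picture, spool 1 is at x = 141.2 mm along the rail and spool 5 at −2.9 mm. The home positions are 142 and −2 mm, so both are about 1 mm off, which is within what the cameras can measure.
- **Keeper:** I pushed it round from its outer side onto its hard stop with about 7 N. In the last picture its angle measures 0.001 rad, which is shut.
- **Everything else:** The robot was clear of everything at the end. None of the other objects looked moved in the last pictures; I judged that by eye and did not measure it. The shears were outside those last pictures, but the arm never went near them.

No check failed or disagreed.

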